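# Pump up the elbow rest and hold out the ball dish, turned for the patient

## Robot

A 7-joint arm with a two-finger parallel gripper is mounted at the origin on the work surface. World frame = base frame: x ahead of the robot, y to its left, z up, the work surface at z = 0. Lengths are in mm, angles in rad, forces in N, time in s.
With the tool pointing down it reaches from about 400 to 850 mm from the base axis. Payload 10.4 kg.
Tool frame: the origin (TCP) lies at the very end of the fingers, on their centre line; the grasp point (between the pads) lies 19 mm behind it; z points along the fingers, y is the direction in which the jaws open and shut (so a half turn about z gives the same grasp; the last joint's range is limited). The gripper opens to 85 mm and grips with 20 to 120 N. Pads are 22 mm wide; open, the fingers measure 114 mm over their backs; the gripper's body (76 mm by 85 mm) begins 54 mm behind the grasp point. The pads swing forward as they close: fully open they stand 13 mm farther back than shut.
Start: joints at [-1.238, 0.332, -0.065, 1.46, 0.022, 1.35, -0.088], TCP at [217.701, 585.884, 207.038] pointing down, gripper open.
Joint ranges: [-2.6, 2.6], [-0.5, 2.12], [-1.47, 1.34], [0.16, 2.42], [-1.27, 4.41], [0.06, 2.06], [-2.6, 2.6]. Speed limits (rad/s): [2.22, 2.22, 2.79, 2.79, 3.14, 3.14, 3.14].

## Interface

Orientations are given as [roll, pitch, yaw] about the fixed x, y, z axes, in that order (R = Rz(yaw) Ry(pitch) Rx(roll)).
In Python, from cell import get_state, grab_frame, hand_in gives the robot as it stands.
- The arm moves only by the tool apply_moves, never from a script. Its argument "series" is a list of rows, each a list of 7 numbers: the shift along the tool's x, y, z in m, then the turn, a rotation vector about the tool's x, y, z in degrees, then the finger opening in m, from 0 to 0.0854. A call has 1 to 12 rows; each row shifts and turns the commanded pose from where the row before left it, along the tool's axes as they then stand; what a row does not reach is not made up. A row lasts 1/12 s, in which the tool goes at most 41.7 mm and 7.16 degrees, less where a joint would pass 70% of its speed; a pose out of reach is approached as far as the arm can. A call is refused whole if a number of a shift passes 0.0417 or a number of a turn 7.16, either way. A call with a gripper value outside its range is refused whole. The fingers move at their own pace and stop on an object; "force" is the grip in N (left out, the last holds). Time passes only in rows, so rows that do not move let the fingers close. It gives the time, the measured TCP pose, the force and the opening at its end, in the units of the state.
- get_state(): the state, without advancing time (a new reading comes with each control period).
- grab_frame(name): name is "scene" or "top" or "wrist"; returns a dict with "pixels" (400x640x3 uint8, red, green, blue), "fx", "fy", "cx", "cy" (pixels), "eye" and "attitude" of the camera in the world. Camera axes: x right, y down, z forward; pixel columns grow to the right and rows downward; lengths in mm; the calibration is good to about 2 mm. A picture is of the moment at which its call begins. There is no depth.
- hand_in(): hands the job in, once; it reports no verdict.
The state is a dict: "time": time; "q": joint angles; "dq": joint speeds; "tau": joint torques, N m; "position": TCP position; "tool_rot": TCP orientation; "ft_force": force on the tool from outside, world axes, zero at the start; "torque": the same for the moment, N m; "opening": finger opening in mm.
Only numpy, scipy, OpenCV 4.12 (cv2) and the standard library are available. Lean on these libraries where they do the work, as an engineer would, in place of code of your own. Each camera call takes 0.05 s, during which the arm holds its last target. There are 200 camera calls.

## Task

Get the wrist-training set ready for the patient: first pump up the elbow rest with at least three full strokes of its sprung hand lever, pressing it right down and letting it come fully back up each time. Then take the ball dish by its carrying bar, lift it straight up about 10 cm off its stand, and there turn it, level and smoothly, a quarter turn so that its thumb tab comes round to the side where the elbow rest is, with the loose ball staying in the middle. Finish while holding it: the dish held still and level over its stand in the gripper, not put down; leave the jar and the bottle alone.

Things in the scene. Friction and masses are not known exactly. Their poses are not given: they have to be found in the camera images.
- dish: Loose round plastic ball dish, 185 mm across, rim 36 mm high, about 0.3 kg; shallow cone floor (slope 0.105 rad: the ball stays in the middle only while the dish is level). Origin at the centre of its underside, z up. A flat thumb tab 30 mm wide sticks out along its +x to 145 mm from the centre; a carrying bar spans it along y. It stands free on the stand, tab along the stand's +x
- dish_bar (a point): Centre of the dish's straight carrying bar, 135 mm above the dish's underside and right above its middle; axes as the dish's. The bar runs along the dish's y, is 200 mm long, 14 mm thick (along the dish's x; grasp it across this) and 20 mm high; its underside is 70 mm above the top of the ball
- dish_mid (a point): Middle of the dish: where the ball's centre is when the ball rests centred, 34 mm above the dish's underside
- ball_center (a point): Centre of the loose wooden ball, 40 mm diameter, about 30 g, lying in the dish
- stand_top (a point): Centre of the flat round top (100 mm across, 60 mm above the work surface) of the dish's fixed stand, which has a 170 x 130 mm foot plate; the underside of the dish rests here. Its x axis points away from the robot and is the direction from which the quarter turn counts
- lever (a joint): Pump lever of the elbow rest: 0 = fully up (its sprung rest position), 0.5 rad = pressed down to its stop. The spring needs about 3 N at the start and 9 N at the stop, pressed at the paddle, and brings the lever back up when let go
- lever_press (a point): Centre of the top face of the lever's paddle (80 mm long, 42 mm wide), where to press down; 185 mm from the hinge. Fully up, the lever rises 0.3 rad from the hinge towards the paddle; at the stop it falls 0.2 rad below level
- lever_hinge (a point): Hinge of the pump lever on the elbow rest, 90 mm above the work surface, axis along the rest's y; the lever points from here along the rest's -x, towards the robot. Axes are those of the rest, which is fixed
- rest_pad (a point): Middle of the grooved cushion of the fixed elbow rest (white box 220 x 130 mm, cushion 150 mm long, top 110 mm high); the rest stands to the left or to the right of the dish's stand
- stimulator: Fixed electrotherapy unit with knobs, 200 x 220 mm, 95 mm high, on the other side of the stand from the elbow rest; origin at the centre of its underside. Not needed
- jar_mid (a point): Centre of a clear jar with steel lid, 68 mm across, 115 mm high, standing loose beyond the dish. To be left alone
- bottle_mid (a point): Centre of a white bottle, 60 mm across, 140 mm high, standing loose beyond the dish. To be left alone
There are look-alikes about, which are no part of the job. What is meant by the dish is not black or red, and is the larger of those in its own colour.

How it is judged:
By the outcome, as a careful person would: the job done as asked, in the order asked, and still so for the second after the job is handed in, while the arm keeps its last pose, push and grip.
It also fails if it takes over 67 s, if anything falls off the work surface, if the arm or the gripper's body presses on something with over 40 N, if the wrist force passes 120 N, or if a joint passes its speed limit or range.

## Working session

There is one attempt and no reset: what is moved stays moved. The work goes in short steps, Python scripts to look and compute and a tool call to move; the robot and the scene stay as the last step left them, time stands still between calls to the robot, and variables do not carry over. Pictures are saved under pics/ and viewed, about 8 in all and at most 12, crops included, and the job is handed in when it is done.

Besides the shell and the picture viewer there is one more tool, called after "Call:" in YAML: its name, and indented under it one key for each argument. apply_moves: Moves the arm, as the interface text tells. Its arguments: {"type":"object","properties":{"series":{"type":"array"},"force":{"type":"number"}},"required":["series"]}

```bash
mkdir -p pics; ls; cat > h.py <<'E'
import numpy as np, cv2
from cell import get_state, grab_frame, hand_in
from scipy.spatial.transform import Rotation as R
def save(f,n): cv2.imwrite('pics/'+n+'.png',f['pixels'][:,:,::-1])
def info(f): print({k:f[k] for k in f if k!='pixels'})
E
python3 - <<'E'
from h import *
for n in('scene','top'):
    f=grab_frame(n);save(f,n+'0');info(f);np.save('pics/%s0.npy'%n,f,allow_pickle=True)
print(get_state())
E
```

```text
pics
{'fx': 425.1630656846433, 'fy': 425.1630656846433, 'cx': 318.2726473292486, 'cy': 195.28627860865595, 'eye': array([ 928.02950897, -554.63449168,  853.46775616]), 'attitude': array([-2.37102036,  0.01599934,  0.65314249])}
{'fx': 383.7360531619007, 'fy': 383.7360531619007, 'cx': 324.13233432870504, 'cy': 201.62818429852004, 'eye': array([ 314.58428903,    1.92604515, 1005.65871729]), 'attitude': array([-2.93990564,  0.00436627, -1.6755264 ])}
{'time': 0.1, 'q': array([-1.23758125,  0.33278234, -0.06468437,  1.46086934,  0.02160678,
        1.34987453, -0.08849497]), 'dq': array([ 3.00287307e-04, -7.85077726e-04,  1.28081503e-05, -3.27679549e-03,
       -1.43140770e-03,  1.69888372e-04,  1.10076917e-03]), 'tau': array([ 1.04679701e-03, -6.26739907e+01,  4.87561477e-02, -3.92431569e+01,
        1.62022241e-02,  6.85552150e-03,  1.73220371e-05]), 'position': array([217.61043201, 585.50700001, 206.306178  ]), 'tool_rot': array([-3.14035646e+00,  6.76685323e-05,  2.78578882e+00]), 'ft_force': array([-0.09616202, -0.42322286,  0.71345534]), 'torque': array([-0.01744371,  0.00262072,  0.01376475]), 'opening': 85.29319979376436}
```

View pics/scene0.png

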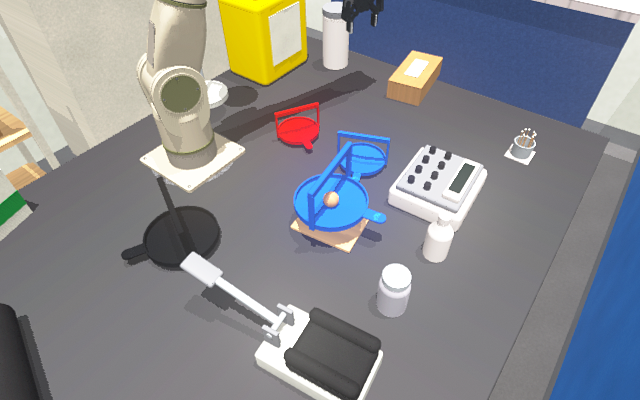

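View pics/top0.png

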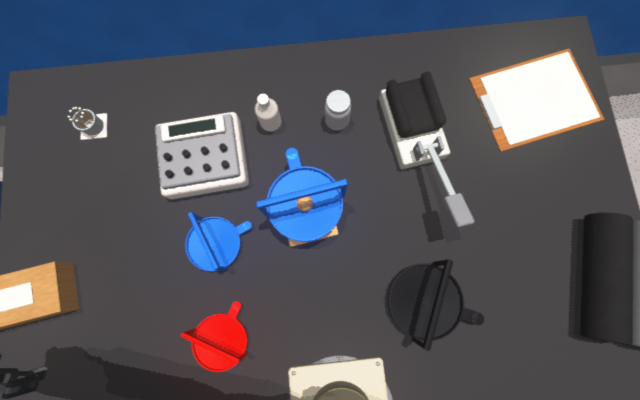

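The target is the large blue dish: bar about (258,208)–(347,185) in the top view, tab up at (292,160). The elbow rest is on the robot's right, with its lever paddle at (459,210). The jar is at (338,110) and the bottle at (267,113). Next I measure these.

```bash
cat >> h.py <<'E'
def ray(f,p):
    d=R.from_euler('xyz',f['attitude']).as_matrix()@np.array([(p[0]-f['cx'])/f['fx'],(p[1]-f['cy'])/f['fy'],1])
    return f['eye'],d
def onz(f,p,z):
    e,d=ray(f,p); return e+d*(z-e[2])/d[2]
def tri(f,p,g,q):
    a,u=ray(f,p);b,v=ray(g,q)
    s=np.linalg.lstsq(np.c_[u,-v],b-a,rcond=None)[0]
    P,Q=a+s[0]*u,b+s[1]*v
    return (P+Q)/2,np.linalg.norm(P-Q)
E
python3 - <<'E'
from h import *
np.set_printoptions(precision=1,suppress=True)
t=np.load('pics/top0.npy',allow_pickle=True).item();s=np.load('pics/scene0.npy',allow_pickle=True).item()
def ball(f,box):
    x0,y0,x1,y1=box;h=cv2.cvtColor(f['pixels'],cv2.COLOR_RGB2HSV)[y0:y1,x0:x1]
    m=(h[...,0]<20)&(h[...,1]>70)&(h[...,2]>90);n,l,st,c=cv2.connectedComponentsWithStats(m.astype('u1'))
    i=1+st[1:,4].argmax();return c[i]+[x0,y0],st[i,4]
b1,b2=ball(t,(290,190,320,217)),ball(s,(318,185,345,212));print(b1,b2,'ball',tri(t,b1[0],s,b2[0]))
def gray(f,box):
    x0,y0,x1,y1=box;h=cv2.cvtColor(f['pixels'],cv2.COLOR_RGB2HSV)[y0:y1,x0:x1]
    m=((h[...,1]<50)&(h[...,2]>110)).astype('u1')
    c=max(cv2.findContours(m,0,1)[0],key=cv2.contourArea);r=cv2.minAreaRect(c);return np.array(r[0])+[x0,y0],r[1:]
g1,g2=gray(t,(440,193,480,232)),gray(s,(175,250,223,288));print(g1,g2,'paddle',tri(t,g1[0],s,g2[0]),onz(t,g1[0],145))
print('hinge',onz(t,(430,148),95))
# bar: top view
print('bar ends z205',onz(t,(259,207),205),onz(t,(347,184),205))
print('scene bar top ends',onz(s,(351,147),205),onz(s,(312,225),195))
h=cv2.cvtColor(t['pixels'],cv2.COLOR_RGB2HSV);m=((abs(h[...,0].astype(int)-108)<12)&(h[...,1]>150)).astype('u1');m[:,:250]=0;m[:160]=0;m[:,350:]=0
print('tab end',onz(t,(292,151),75))
for n,f,bx in(('t',t,(240,140,365,255)),('l',t,(400,120,490,245))):
    x0,y0,x1,y1=bx;im=f['pixels'][y0:y1,x0:x1,::-1];im=cv2.resize(im,None,fx=4,fy=4,interpolation=2);cv2.imwrite('pics/c_%s.png'%n,im)
a=cv2.imread('pics/c_t.png');b=cv2.imread('pics/c_l.png');H=480
o=np.zeros((500,860,3),'u1');o[:460,:500]=a;o[:500,500:860]=b;cv2.imwrite('pics/crop0.png',cv2.resize(o,(800,465)))
E
```

```text
(array([304.4, 203.2]), np.int32(155)) (array([330.3, 199.6]), np.int32(72)) ball (array([501.5,  33.7,  89.9]), np.float64(2.470403404244608))
(array([458.8, 208.6]), ((37.40422058105469, 17.541290283203125), 64.53665161132812)) (array([198.5, 268.5]), ((46.99999237060547, 36.99999237060547), -0.0)) paddle (array([ 438.4, -318.3,  148.7]), np.float64(8.78230281574578)) [ 441.6 -316.   145. ]
hinge [ 608. -290.   95.]
bar ends z205 [480.8 127.2 205. ] [511.  -64.6 205. ]
scene bar top ends [502.4 113.  205. ] [ 571.9 -127.4  195. ]
tab end [643.7  53.6  75. ]
```

View pics/crop0.png

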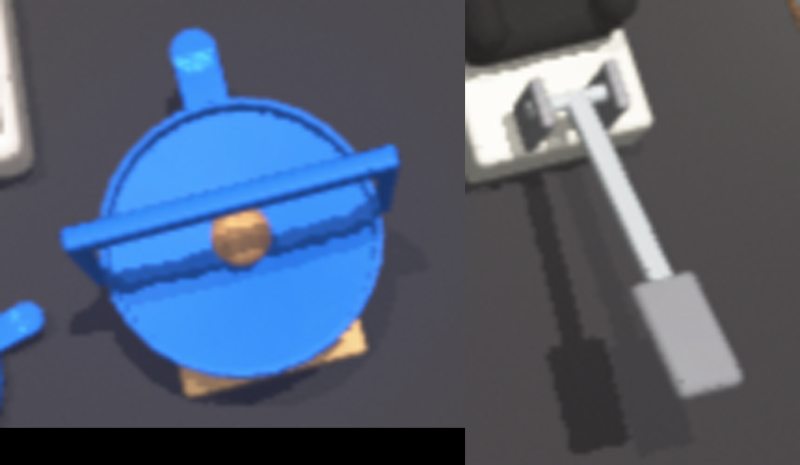

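Call:
apply_moves:
  series:
    - [0, 0, -0.015, 0, 0, 6.1, 0]
    - [0, 0, -0.015, 0, 0, 6.1, 0]
    - [0, 0, -0.015, 0, 0, 6.1, 0]
    - [0, 0, -0.015, 0, 0, 6.1, 0]
    - [0, 0, -0.015, 0, 0, 6.1, 0]
    - [0, 0, -0.015, 0, 0, 6.1, 0]
    - [0, 0, -0.015, 0, 0, 6.1, 0]
    - [0, 0, -0.015, 0, 0, 6.1, 0]
    - [0, 0, -0.015, 0, 0, 6.1, 0]
    - [0, 0, -0.015, 0, 0, 6.1, 0]

```text
time: 0.93
position: [217.6, 585.7, 357.3]
tool_rot: [-3.141, 0.001, 1.716]
ft_force: [0.4, -0.1, 0.4]
opening: 0.1
```

Call:
apply_moves:
  series:
    - [-0.038, 0.02, 0, 0, 0, 0, 0]
    - [-0.038, 0.02, 0, 0, 0, 0, 0]
    - [-0.038, 0.02, 0, 0, 0, 0, 0]
    - [-0.038, 0.02, 0, 0, 0, 0, 0]
    - [-0.038, 0.02, 0, 0, 0, 0, 0]
    - [-0.038, 0.02, 0, 0, 0, 0, 0]
    - [-0.038, 0.02, 0, 0, 0, 0, 0]
    - [-0.038, 0.02, 0, 0, 0, 0, 0]
    - [-0.038, 0.02, 0, 0, 0, 0, 0]
    - [-0.038, 0.02, 0, 0, 0, 0, 0]
    - [-0.038, 0.02, 0, 0, 0, 0, 0]
    - [-0.038, 0.02, 0, 0, 0, 0, 0]

```text
time: 1.93
position: [514.9, 181.3, 356.9]
tool_rot: [-3.142, -0.0, 1.721]
ft_force: [0.9, 1.5, -0.3]
opening: 0.2
```

Call:
apply_moves:
  series:
    - [-0.039, -0.0125, 0, 0, 0, 0, 0]
    - [-0.039, -0.0125, 0, 0, 0, 0, 0]
    - [-0.039, -0.0125, 0, 0, 0, 0, 0]
    - [-0.039, -0.0125, 0, 0, 0, 0, 0]
    - [-0.039, -0.0125, 0, 0, 0, 0, 0]
    - [-0.039, -0.0125, 0, 0, 0, 0, 0]
    - [-0.039, -0.0125, 0, 0, 0, 0, 0]
    - [-0.039, -0.0125, 0, 0, 0, 0, 0]
    - [-0.039, -0.0125, 0, 0, 0, 0, 0]
    - [-0.039, -0.0125, 0, 0, 0, 0, 0]
    - [-0.039, -0.0125, 0, 0, 0, 0, 0]
    - [-0.039, -0.0125, 0, 0, 0, 0, 0]
    - [0, 0, 0, 0, 0, 0, 0]

```text
schema error: expected 1 to 12 rows
```

Call:
apply_moves:
  series:
    - [-0.039, -0.0125, 0, 0, 0, 0, 0]
    - [-0.039, -0.0125, 0, 0, 0, 0, 0]
    - [-0.039, -0.0125, 0, 0, 0, 0, 0]
    - [-0.039, -0.0125, 0, 0, 0, 0, 0]
    - [-0.039, -0.0125, 0, 0, 0, 0, 0]
    - [-0.039, -0.0125, 0, 0, 0, 0, 0]
    - [-0.039, -0.0125, 0, 0, 0, 0, 0]
    - [-0.039, -0.0125, 0, 0, 0, 0, 0]
    - [-0.039, -0.0125, 0, 0, 0, 0, 0]
    - [-0.039, -0.0125, 0, 0, 0, 0, 0]
    - [-0.039, -0.0125, 0, 0, 0, 0, 0]
    - [-0.039, -0.0125, 0, 0, 0, 0, 0]

```text
time: 2.93
position: [435.1, -303.7, 357.2]
tool_rot: [3.14, -0.0, 1.722]
ft_force: [1.3, -0.9, -0.1]
opening: 0.2
```

Call:
apply_moves:
  series:
    - [0, 0, 0.03, 0, 0, 0, 0]
    - [0, 0, 0.03, 0, 0, 0, 0]
    - [0, 0, 0.03, 0, 0, 0, 0]
    - [0, 0, 0.02, 0, 0, 0, 0]
    - [0, 0, 0.01, 0, 0, 0, 0]
    - [0, 0, 0, 0, 0, 0, 0]
    - [0, 0, 0, 0, 0, 0, 0]
    - [0, 0, 0, 0, 0, 0, 0]

```text
time: 3.6
position: [436.6, -302.3, 238.4]
tool_rot: [3.14, 0.001, 1.721]
ft_force: [0.3, -0.3, 0.2]
opening: -0.1
```

```bash
python3 - <<'E'
from h import *
o=[]
for n in('top','scene','wrist'):
    f=grab_frame(n);np.save('pics/%s1.npy'%n,f,allow_pickle=True);o.append(f['pixels'][:,:,::-1])
t=cv2.resize(o[0][100:260,380:540],(400,400));s=cv2.resize(o[1][200:360,130:290],(400,400))
cv2.imwrite('pics/p1.png',np.hstack([t,s]))
E
```

```text
(no output)
```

View pics/p1.png

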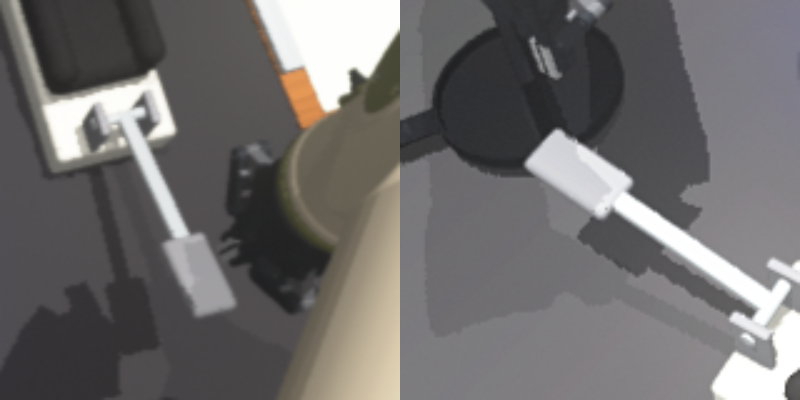

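```bash
cat >> h.py <<'E'
def proj(f,P):
    c=R.from_euler('xyz',f['attitude']).as_matrix().T@(np.array(P)-f['eye']);return np.array([f['fx']*c[0]/c[2]+f['cx'],f['fy']*c[1]/c[2]+f['cy']])
E
python3 - <<'E'
from h import *
np.set_printoptions(precision=1,suppress=True)
t=np.load('pics/top1.npy',allow_pickle=True).item();s=np.load('pics/scene1.npy',allow_pickle=True).item();w=np.load('pics/wrist1.npy',allow_pickle=True).item()
p=[436.6,-302.3,238.4];print('tcp',proj(t,p),proj(s,p))
print(tri(t,(460,209),s,(202.6,268.5)))
print('onz145',onz(t,(460,209),147),onz(s,(202.6,268.5),147))
info(w);save(w,'w1')
E
```

```text
tcp [468.1 203.3] [196.3 234.5]
(array([ 440.5, -316.7,  147.9]), np.float64(1.7712149754323256))
onz145 [ 440.  -317.8  147. ] [ 440.5 -315.8  147. ]
{'fx': 278.2659096790384, 'fy': 278.2659096790384, 'cx': 322.7012230371986, 'cy': 200.46472320782743, 'eye': array([ 425.2, -228.6,  405.6]), 'attitude': array([ 2.8, -0. ,  0.2])}
```

View pics/w1.png

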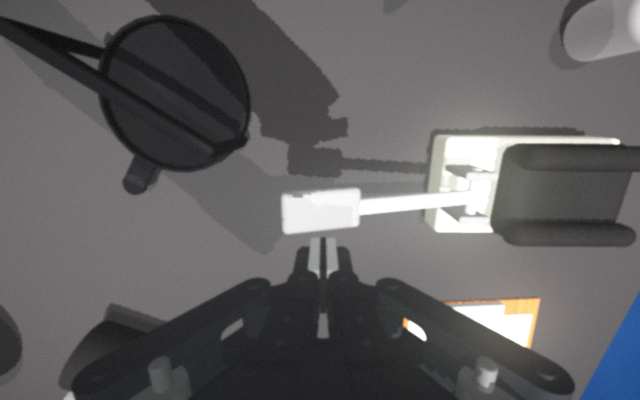

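Call:
apply_moves:
  series:
    - [-0.0146, 0.0093, 0.02, 0, 0, 0, 0]
    - [0, 0, 0.03, 0, 0, 0, 0]
    - [0, 0, 0.025, 0, 0, 0, 0]
    - [0, 0, 0.015, 0, 0, 0, 0]
    - [0, 0, 0.015, 0, 0, 0, 0]
    - [0, 0, 0.015, 0, 0, 0, 0]
    - [0, 0, 0.015, 0, 0, 0, 0]
    - [0, 0, 0.015, 0, 0, 0, 0]
    - [0, 0, 0.01, 0, 0, 0, 0]
    - [0, 0, 0.008, 0, 0, 0, 0]
    - [0, 0, 0.004, 0, 0, 0, 0]
    - [0, 0, 0, 0, 0, 0, 0]

```text
time: 4.75
position: [447.1, -315.5, 65.0]
tool_rot: [-3.141, 0.0, 1.721]
ft_force: [-4.6, 0.9, 6.3]
opening: 0.2
```

Call:
apply_moves:
  series:
    - [0, 0, 0.004, 0, 0, 0, 0]
    - [0, 0, 0.003, 0, 0, 0, 0]
    - [0, 0, 0, 0, 0, 0, 0]

```text
time: 5.0
position: [447.4, -315.6, 58.5]
tool_rot: [3.141, 0.001, 1.721]
ft_force: [-4.9, 0.0, 8.1]
opening: -0.6
```

Call:
apply_moves:
  series:
    - [0, 0, 0.003, 0, 0, 0, 0]
    - [0, 0, 0, 0, 0, 0, 0]

```text
time: 5.17
position: [447.5, -315.6, 55.7]
tool_rot: [3.141, 0.001, 1.721]
ft_force: [-4.3, 0.6, 7.8]
opening: -0.0
```

Call:
apply_moves:
  series:
    - [0, 0, 0.003, 0, 0, 0, 0]
    - [0, 0, 0, 0, 0, 0, 0]

```text
time: 5.33
position: [447.8, -315.6, 52.8]
tool_rot: [3.141, 0.001, 1.721]
ft_force: [-4.2, 0.7, 8.6]
opening: -0.1
```

Call:
apply_moves:
  series:
    - [0, 0, 0.003, 0, 0, 0, 0]
    - [0, 0, 0, 0, 0, 0, 0]

```text
time: 5.5
position: [448.0, -315.5, 49.8]
tool_rot: [3.14, 0.001, 1.721]
ft_force: [-3.3, 0.9, 8.0]
opening: 0.1
```

Call:
apply_moves:
  series:
    - [0, 0, 0.003, 0, 0, 0, 0]
    - [0, 0, 0, 0, 0, 0, 0]

```text
time: 5.67
position: [448.2, -315.5, 46.9]
tool_rot: [3.14, 0.001, 1.721]
ft_force: [-2.9, 0.4, 8.1]
opening: 0.2
```

```bash
python3 - <<'E'
from h import *
o=[]
for n in('top','scene'):
    f=grab_frame(n);np.save('pics/%s2.npy'%n,f,allow_pickle=True);o.append(f['pixels'][:,:,::-1])
t=cv2.resize(o[0][100:260,380:540],(400,400));s=cv2.resize(o[1][200:360,130:290],(400,400))
cv2.imwrite('pics/p2.png',np.hstack([t,s]));print(get_state()['position'],get_state()['ft_force'])
E
```

```text
[ 448.251856   -315.52247263   47.1632361 ] [-2.20827207  0.80000236  8.08678223]
```

View pics/p2.png

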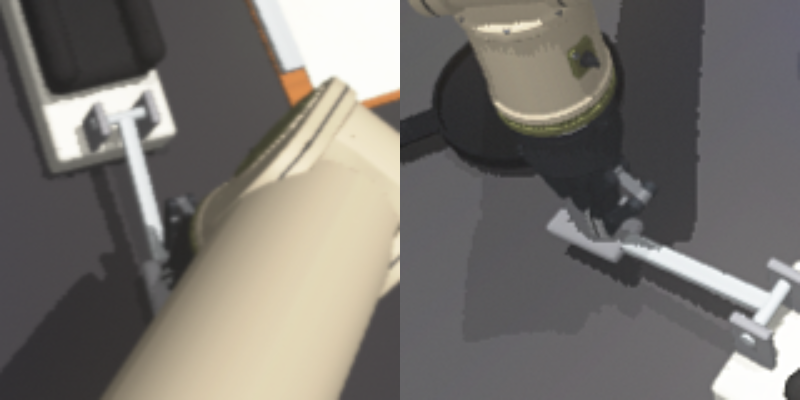

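The finger is on the paddle (right crop about (600,235)) and the lever is nearly level. It hasn't reached the stop yet, so I keep pressing.

Call:
apply_moves:
  series:
    - [0, 0, 0.003, 0, 0, 0, 0]
    - [0, 0, 0, 0, 0, 0, 0]

```text
time: 5.93
position: [448.6, -315.5, 44.1]
tool_rot: [3.14, 0.001, 1.721]
ft_force: [-1.8, 0.1, 8.0]
opening: 0.0
```

Call:
apply_moves:
  series:
    - [0, 0, 0.003, 0, 0, 0, 0]
    - [0, 0, 0, 0, 0, 0, 0]

```text
time: 6.1
position: [449.0, -315.4, 41.2]
tool_rot: [3.139, 0.001, 1.722]
ft_force: [-0.8, 0.1, 8.9]
opening: -0.1
```

Call:
apply_moves:
  series:
    - [0, 0, 0.003, 0, 0, 0, 0]
    - [0, 0, 0, 0, 0, 0, 0]

```text
time: 6.27
position: [449.4, -315.5, 39.3]
tool_rot: [3.138, 0.001, 1.722]
ft_force: [-4.6, 5.9, 24.0]
opening: -0.1
```

```bash
python3 - <<'E'
from h import *
o=[]
f=grab_frame('scene');w=grab_frame('wrist')
print(proj(f,get_state()['position']),get_state()['position'],proj(w,get_state()['position']))
s=cv2.resize(f['pixels'][240:320,170:250,::-1],(400,400),interpolation=2);ww=w['pixels'][160:320,240:400,::-1]
cv2.imwrite('pics/p3.png',np.hstack([s,cv2.resize(ww,(400,400))]))
E
```

```text
[215.98228628 298.88881995] [ 449.40067139 -315.46820899   39.44665659] [322.62259724 235.43045329]
```

View pics/p3.png

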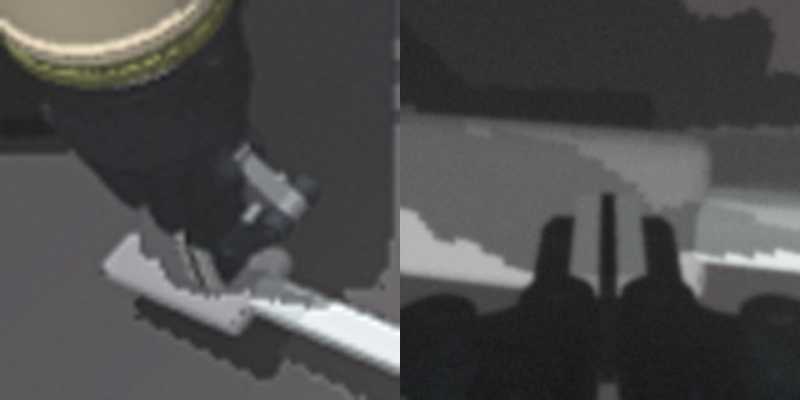

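```bash
python3 - <<'E'
from h import *
s=np.load('pics/scene1.npy',allow_pickle=True).item()
u=np.array([np.cos(.16),np.sin(.16)])
h=np.array([440.5,-316.7])+u*(185*np.cos(.3)-3*np.sin(.3))
for a in(.3,0,-.1,-.2,-.3):
    for r in(145,185,225):
        P=np.r_[h-u*(r*np.cos(a)-3*np.sin(a)),90+r*np.sin(a)+3];print(a,r,P.round(),((proj(s,P)-[170,240])*5).round())
E
```

```text
0.3 145 [ 478. -311.  136.] [243. 198.]
0.3 185 [ 440. -317.  148.] [161. 143.]
0.3 225 [ 403. -323.  159.] [80. 89.]
0 145 [ 471. -312.   93.] [248. 248.]
0 185 [ 431. -318.   93.] [171. 209.]
0 225 [ 392. -325.   93.] [ 97. 172.]
-0.1 145 [ 471. -312.   79.] [255. 267.]
-0.1 185 [ 432. -318.   75.] [182. 234.]
-0.1 225 [ 393. -324.   71.] [111. 202.]
-0.2 145 [ 473. -311.   64.] [265. 287.]
-0.2 185 [ 435. -318.   56.] [195. 259.]
-0.2 225 [ 396. -324.   48.] [128. 233.]
-0.3 145 [ 476. -311.   50.] [277. 308.]
-0.3 185 [ 439. -317.   38.] [211. 285.]
-0.3 225 [ 401. -323.   27.] [148. 264.]
```

The force jumps from 8.9 N to 24 N, so that is the stop, and 9 N just before it matches the spring spec. I release and repeat.

Call:
apply_moves:
  series:
    - [0, 0, -0.025, 0, 0, 0, 0]
    - [0, 0, -0.025, 0, 0, 0, 0]
    - [0, 0, -0.025, 0, 0, 0, 0]
    - [0, 0, -0.025, 0, 0, 0, 0]
    - [0, 0, -0.025, 0, 0, 0, 0]
    - [0, 0, 0, 0, 0, 0, 0]
    - [0, 0, 0, 0, 0, 0, 0]
    - [0, 0, 0, 0, 0, 0, 0]
    - [0, 0, 0, 0, 0, 0, 0]
    - [0, 0, 0, 0, 0, 0, 0]

```text
time: 7.2
position: [447.0, -314.6, 161.1]
tool_rot: [-3.14, -0.001, 1.721]
ft_force: [-0.7, 0.1, 0.2]
opening: 0.1
```

```bash
python3 - <<'E'
from h import *
a=np.load('pics/scene1.npy',allow_pickle=True).item()['pixels'];f=grab_frame('scene');save(f,'up1')
# compare outer paddle corner region (unoccluded) before/after
for p in (a,f['pixels']):
    h=cv2.cvtColor(p,cv2.COLOR_RGB2HSV)[245:300,178:240];m=((h[...,1]<30)&(h[...,2]>120)).astype('u1')
    ys,xs=np.nonzero(m);i=ys.argmin();j=xs.argmin();print((xs[i]+178,ys[i]+245),(xs[j]+178,ys[j]+245),m.sum())
E
```

```text
(np.int64(191), np.int64(252)) (np.int64(180), np.int64(264)) 1304
(np.int64(191), np.int64(250)) (np.int64(180), np.int64(265)) 773
```

Call:
apply_moves:
  series:
    - [0, 0, 0.02, 0, 0, 0, 0]
    - [0, 0, 0.02, 0, 0, 0, 0]
    - [0, 0, 0.02, 0, 0, 0, 0]
    - [0, 0, 0.02, 0, 0, 0, 0]
    - [0, 0, 0.02, 0, 0, 0, 0]
    - [0, 0, 0.01, 0, 0, 0, 0]
    - [0, 0, 0.008, 0, 0, 0, 0]
    - [0, 0, 0.004, 0, 0, 0, 0]
    - [0, 0, 0.003, 0, 0, 0, 0]
    - [0, 0, 0, 0, 0, 0, 0]
    - [0, 0, 0, 0, 0, 0, 0]

```text
time: 8.17
position: [448.6, -315.2, 38.9]
tool_rot: [3.139, -0.0, 1.721]
ft_force: [-6.3, 7.1, 26.6]
opening: 0.3
```

Call:
apply_moves:
  series:
    - [0, 0, -0.025, 0, 0, 0, 0]
    - [0, 0, -0.025, 0, 0, 0, 0]
    - [0, 0, -0.025, 0, 0, 0, 0]
    - [0, 0, -0.025, 0, 0, 0, 0]
    - [0, 0, -0.025, 0, 0, 0, 0]
    - [0, 0, 0, 0, 0, 0, 0]
    - [0, 0, 0, 0, 0, 0, 0]
    - [0, 0, 0, 0, 0, 0, 0]
    - [0, 0, 0, 0, 0, 0, 0]
    - [0, 0, 0, 0, 0, 0, 0]

```text
time: 9.0
position: [446.9, -314.6, 160.9]
tool_rot: [-3.14, -0.001, 1.721]
ft_force: [-0.1, -0.1, -0.5]
opening: 0.2
```

Call:
apply_moves:
  series:
    - [0, 0, 0.02, 0, 0, 0, 0]
    - [0, 0, 0.02, 0, 0, 0, 0]
    - [0, 0, 0.02, 0, 0, 0, 0]
    - [0, 0, 0.02, 0, 0, 0, 0]
    - [0, 0, 0.02, 0, 0, 0, 0]
    - [0, 0, 0.01, 0, 0, 0, 0]
    - [0, 0, 0.008, 0, 0, 0, 0]
    - [0, 0, 0.004, 0, 0, 0, 0]
    - [0, 0, 0.003, 0, 0, 0, 0]
    - [0, 0, 0, 0, 0, 0, 0]
    - [0, 0, 0, 0, 0, 0, 0]

```text
time: 9.92
position: [448.5, -315.1, 38.8]
tool_rot: [3.14, -0.001, 1.721]
ft_force: [-6.2, 6.9, 27.9]
opening: 0.1
```

Call:
apply_moves:
  series:
    - [0, 0, -0.025, 0, 0, 0, 0]
    - [0, 0, -0.025, 0, 0, 0, 0]
    - [0, 0, -0.025, 0, 0, 0, 0]
    - [0, 0, -0.025, 0, 0, 0, 0]
    - [0, 0, -0.025, 0, 0, 0, 0]
    - [0, 0, 0, 0, 0, 0, 0]
    - [0, 0, 0, 0, 0, 0, 0]
    - [0, 0, 0, 0, 0, 0, 0]
    - [0, 0, 0, 0, 0, 0, 0]
    - [0, 0, 0, 0, 0, 0, 0]

```text
time: 10.75
position: [446.8, -314.6, 160.9]
tool_rot: [-3.14, -0.001, 1.721]
ft_force: [0.4, 1.0, -0.4]
opening: 0.2
```

Call:
apply_moves:
  series:
    - [0, 0, 0.02, 0, 0, 0, 0]
    - [0, 0, 0.02, 0, 0, 0, 0]
    - [0, 0, 0.02, 0, 0, 0, 0]
    - [0, 0, 0.02, 0, 0, 0, 0]
    - [0, 0, 0.02, 0, 0, 0, 0]
    - [0, 0, 0.01, 0, 0, 0, 0]
    - [0, 0, 0.008, 0, 0, 0, 0]
    - [0, 0, 0.004, 0, 0, 0, 0]
    - [0, 0, 0.003, 0, 0, 0, 0]
    - [0, 0, 0, 0, 0, 0, 0]
    - [0, 0, 0, 0, 0, 0, 0]

```text
time: 11.67
position: [448.5, -315.1, 38.8]
tool_rot: [3.14, -0.001, 1.721]
ft_force: [-6.0, 6.9, 27.6]
opening: -0.2
```

Call:
apply_moves:
  series:
    - [0, 0, -0.025, 0, 0, 0, 0]
    - [0, 0, -0.025, 0, 0, 0, 0]
    - [0, 0, -0.025, 0, 0, 0, 0]
    - [0, 0, -0.025, 0, 0, 0, 0]
    - [0, 0, -0.025, 0, 0, 0, 0]
    - [0, 0, 0, 0, 0, 0, 0]
    - [0, 0, 0, 0, 0, 0, 0]
    - [0, 0, 0, 0, 0, 0, 0]
    - [0, 0, 0, 0, 0, 0, 0]
    - [0, 0, 0, 0, 0, 0, 0]

```text
time: 12.5
position: [446.8, -314.6, 160.9]
tool_rot: [-3.14, -0.001, 1.721]
ft_force: [-0.2, 0.3, -0.6]
opening: 0.2
```

Call:
apply_moves:
  series:
    - [0, 0, -0.04, 0, 0, 0, 0.06]
    - [0, 0, -0.04, 0, 0, 0, 0.06]
    - [0, 0, -0.04, 0, 0, 0, 0.06]
    - [0, 0, -0.03, 0, 0, 0, 0.06]
    - [0.04, 0.012, 0, 0, 0, 0, 0.06]
    - [0.04, 0.012, 0, 0, 0, 0, 0.06]
    - [0.04, 0.012, 0, 0, 0, 0, 0.06]
    - [0.04, 0.012, 0, 0, 0, 0, 0.06]
    - [0.04, 0.012, 0, 0, 0, 0, 0.06]
    - [0.04, 0.012, 0, 0, 0, 0, 0.06]
    - [0.04, 0.012, 0, 0, 0, 0, 0.06]
    - [0.03, 0.012, 0, 0, 0, 0, 0.06]

```text
time: 13.5
position: [495.3, 9.0, 311.4]
tool_rot: [-3.141, -0.001, 1.724]
ft_force: [0.1, 1.7, 0.9]
opening: 60.0
```

Call:
apply_moves:
  series:
    - [0.02, 0.006, 0, 0, 0, 0, 0.06]
    - [0.006, 0, 0, 0, 0, 0, 0.06]
    - [0, 0, 0, 0, 0, 0, 0.06]
    - [0, 0, 0, 0, 0, 0, 0.06]
    - [0, 0, 0, 0, 0, 0, 0.06]

```text
time: 13.92
position: [497.8, 30.0, 311.9]
tool_rot: [-3.142, 0.0, 1.719]
ft_force: [-0.1, -0.2, -0.5]
opening: 60.4
```

```bash
python3 - <<'E'
from h import *
w=grab_frame('wrist');np.save('pics/wrist4.npy',w,allow_pickle=True);save(w,'w4');print(get_state()['position'],get_state()['tool_rot'])
E
```

```text
[497.78163753  30.06565663 312.03669774] [ 3.14150142e+00 -1.01179167e-04  1.71846824e+00]
```

View pics/w4.png

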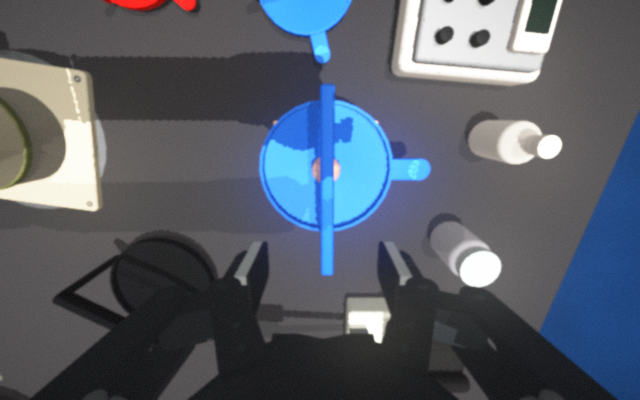

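The bar runs from (327,86) to (327,275), parallel to the pads. The ball is in the middle at about (327,168) and the tab points right at (425,169).

```bash
python3 - <<'E'
from h import *
np.set_printoptions(precision=1,suppress=True)
w=np.load('pics/wrist4.npy',allow_pickle=True).item()
h=cv2.cvtColor(w['pixels'],cv2.COLOR_RGB2HSV);m=(abs(h[...,0].astype(int)-108)<14)&(h[...,1]>130)&(h[...,2]>60)
for r in (92,96,240,255,268):
    x=np.nonzero(m[r,300:350])[0]+300;print(r,x.min(),x.max())
xs=lambda r:(np.nonzero(m[r,300:350])[0]+300).mean()
a=onz(w,(xs(96),86),205);b=onz(w,(xs(266),275),205);c=(a+b)/2;d=a-b
print(a,b,c,np.linalg.norm(d),'yaw',np.arctan2(-d[0],d[1]))
s=get_state();D=c-s['position'];print('tool shift',R.from_euler('xyz',s['tool_rot']).inv().apply(D))
print('ball',onz(w,(327,169),94),'tab',onz(w,(431,169),75))
E
```

```text
92 319 334
96 319 335
240 320 333
255 320 333
268 320 333
[486.8 130.6 205. ] [516.1 -64.  205. ] [501.5  33.3 205. ] 196.7909474036019 yaw 0.14927107853771845
tool shift [  2.7   4.1 107. ]
ball [503.2  34.9  94. ] tab [655.  54.  75.]
```

Call:
apply_moves:
  series:
    - [0.0027, 0.004, 0.02, 0, 0, 0, 0.06]
    - [0, 0, 0.03, 0, 0, 0, 0.06]
    - [0, 0, 0.03, 0, 0, 0, 0.06]
    - [0, 0, 0.025, 0, 0, 0, 0.06]
    - [0, 0, 0.015, 0, 0, 0, 0.06]
    - [0, 0, 0.01, 0, 0, 0, 0.06]
    - [0, 0, 0.006, 0, 0, 0, 0.06]
    - [0, 0, 0, 0, 0, 0, 0.06]
    - [0, 0, 0, 0, 0, 0, 0.06]
    - [0, 0, 0, 0, 0, 0, 0.06]

```text
time: 14.8
position: [502.1, 35.1, 177.1]
tool_rot: [3.14, -0.0, 1.721]
ft_force: [0.6, 0.3, -1.0]
opening: 60.3
```

Call:
apply_moves:
  series:
    - [0, 0, 0, 0, 0, 0, 0.04]
    - [0, 0, 0, 0, 0, 0, 0.03]
    - [0, 0, 0, 0, 0, 0, 0.024]
    - [0, 0, 0, 0, 0, 0, 0.022]
    - [0, 0, 0, 0, 0, 0, 0.02]
    - [0, 0, 0, 0, 0, 0, 0.018]
    - [0, 0, 0, 0, 0, 0, 0.016]
    - [0, 0, 0, 0, 0, 0, 0.014]
  force: 20

```text
time: 15.47
position: [501.3, 35.2, 176.0]
tool_rot: [-3.141, -0.0, 1.721]
ft_force: [-1.2, -0.2, 0.5]
opening: 14.0
```

Call:
apply_moves:
  series:
    - [0, 0, 0, 0, 0, 0, 0.01]
    - [0, 0, 0, 0, 0, 0, 0.005]
    - [0, 0, 0, 0, 0, 0, 0]
    - [0, 0, 0, 0, 0, 0, 0]
    - [0, 0, 0, 0, 0, 0, 0]
    - [0, 0, 0, 0, 0, 0, 0]
  force: 60

```text
time: 15.97
position: [501.5, 35.2, 176.2]
tool_rot: [3.141, -0.0, 1.721]
ft_force: [-2.3, -0.1, 5.4]
opening: 11.3
```

Call:
apply_moves:
  series:
    - [0, 0, -0.0003, 0, 0, 0, 0]
    - [0, 0, -0.0007, 0, 0, 0, 0]
    - [0, 0, -0.001, 0, 0, 0, 0]
    - [0, 0, -0.0015, 0, 0, 0, 0]
    - [0, 0, -0.002, 0, 0, 0, 0]
    - [0, 0, -0.0025, 0, 0, 0, 0]
    - [0, 0, -0.003, 0, 0, 0, 0]
    - [0, 0, -0.003, 0, 0, 0, 0]
    - [0, 0, -0.003, 0, 0, 0, 0]
    - [0, 0, -0.0015, 0, 0, 0, 0]
    - [0, 0, -0.0005, 0, 0, 0, 0]
    - [0, 0, 0, 0, 0, 0, 0]

```text
time: 16.97
position: [501.4, 35.2, 195.1]
tool_rot: [3.141, -0.0, 1.721]
ft_force: [0.6, -0.1, -3.7]
opening: 11.5
```

```bash
cat >> h.py <<'E'
def look(k):
    s=get_state();print(s['position'].round(1),s['tool_rot'].round(4),s['ft_force'].round(1),s['torque'].round(2),'op',round(s['opening'],1),'q7',s['q'][6].round(2),'t',s['time'])
    t=grab_frame('top');c=grab_frame('scene');w=grab_frame('wrist');save(w,'w%d'%k);save(t,'t%d'%k)
    cv2.imwrite('pics/v%d.png'%k,np.hstack([cv2.resize(w['pixels'][60:300,200:460,::-1],(433,400)),cv2.resize(c['pixels'][90:270,250:415,::-1],(367,400))]))
E
python3 -c "from h import *;look(5)"
```

```text
[501.4  35.2 195.1] [ 3.1414e+00 -2.0000e-04  1.7212e+00] [ 0.6 -0.1 -3.7] [-0.01  0.01  0.02] op 11.5 q7 0.03 t 16.9667
```

View pics/v5.png

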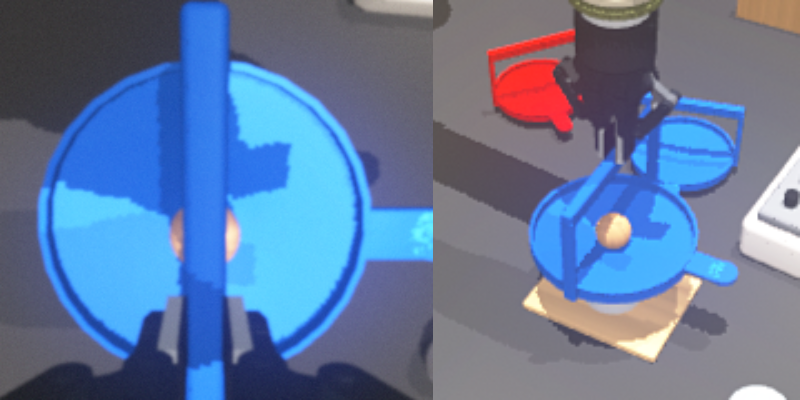

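The dish is lifted clear, level, with the ball centred at right crop (612,230) and about 3.7 N carried. I raise it the rest of the way.

Call:
apply_moves:
  series:
    - [0, 0, -0.0005, 0, 0, 0, 0]
    - [0, 0, -0.001, 0, 0, 0, 0]
    - [0, 0, -0.002, 0, 0, 0, 0]
    - [0, 0, -0.003, 0, 0, 0, 0]
    - [0, 0, -0.004, 0, 0, 0, 0]
    - [0, 0, -0.005, 0, 0, 0, 0]
    - [0, 0, -0.005, 0, 0, 0, 0]
    - [0, 0, -0.005, 0, 0, 0, 0]
    - [0, 0, -0.005, 0, 0, 0, 0]
    - [0, 0, -0.005, 0, 0, 0, 0]
    - [0, 0, -0.005, 0, 0, 0, 0]
    - [0, 0, -0.005, 0, 0, 0, 0]

```text
time: 18.12
position: [501.4, 35.2, 241.0]
tool_rot: [3.141, -0.0, 1.721]
ft_force: [-0.5, -0.6, -3.4]
opening: 11.3
```

Call:
apply_moves:
  series:
    - [0, 0, -0.005, 0, 0, 0, 0]
    - [0, 0, -0.005, 0, 0, 0, 0]
    - [0, 0, -0.005, 0, 0, 0, 0]
    - [0, 0, -0.005, 0, 0, 0, 0]
    - [0, 0, -0.005, 0, 0, 0, 0]
    - [0, 0, -0.004, 0, 0, 0, 0]
    - [0, 0, -0.003, 0, 0, 0, 0]
    - [0, 0, -0.002, 0, 0, 0, 0]
    - [0, 0, -0.001, 0, 0, 0, 0]
    - [0, 0, -0.0005, 0, 0, 0, 0]
    - [0, 0, 0, 0, 0, 0, 0]
    - [0, 0, 0, 0, 0, 0, 0]

```text
time: 19.12
position: [501.3, 35.2, 275.8]
tool_rot: [-3.141, -0.0, 1.721]
ft_force: [-0.8, -0.6, -4.2]
opening: 11.2
```

Call:
apply_moves:
  series:
    - [0, 0, 0, 0, 0, 0.1, 0]
    - [0, 0, 0, 0, 0, 0.3, 0]
    - [0, 0, 0, 0, 0, 0.5, 0]
    - [0, 0, 0, 0, 0, 0.7, 0]
    - [0, 0, 0, 0, 0, 0.9, 0]
    - [0, 0, 0, 0, 0, 1.1, 0]
    - [0, 0, 0, 0, 0, 1.3, 0]
    - [0, 0, 0, 0, 0, 1.5, 0]
    - [0, 0, 0, 0, 0, 1.6, 0]
    - [0, 0, 0, 0, 0, 1.7, 0]
    - [0, 0, 0, 0, 0, 1.8, 0]
    - [0, 0, 0, 0, 0, 1.8, 0]

```text
time: 20.12
position: [501.4, 35.2, 276.0]
tool_rot: [3.142, -0.0, 1.486]
ft_force: [-0.2, -1.5, -3.2]
opening: 11.1
```

Call:
apply_moves:
  series:
    - [0, 0, 0, 0, 0, 1.8, 0]
    - [0, 0, 0, 0, 0, 1.8, 0]
    - [0, 0, 0, 0, 0, 1.8, 0]
    - [0, 0, 0, 0, 0, 1.8, 0]
    - [0, 0, 0, 0, 0, 1.8, 0]
    - [0, 0, 0, 0, 0, 1.8, 0]
    - [0, 0, 0, 0, 0, 1.8, 0]
    - [0, 0, 0, 0, 0, 1.8, 0]
    - [0, 0, 0, 0, 0, 1.8, 0]
    - [0, 0, 0, 0, 0, 1.8, 0]
    - [0, 0, 0, 0, 0, 1.8, 0]
    - [0, 0, 0, 0, 0, 1.8, 0]

```text
time: 21.12
position: [501.4, 35.2, 276.0]
tool_rot: [-3.142, -0.0, 1.109]
ft_force: [-0.1, -0.1, -3.5]
opening: 11.7
```

Call:
apply_moves:
  series:
    - [0, 0, 0, 0, 0, 1.8, 0]
    - [0, 0, 0, 0, 0, 1.8, 0]
    - [0, 0, 0, 0, 0, 1.8, 0]
    - [0, 0, 0, 0, 0, 1.8, 0]
    - [0, 0, 0, 0, 0, 1.8, 0]
    - [0, 0, 0, 0, 0, 1.8, 0]
    - [0, 0, 0, 0, 0, 1.8, 0]
    - [0, 0, 0, 0, 0, 1.8, 0]
    - [0, 0, 0, 0, 0, 1.8, 0]
    - [0, 0, 0, 0, 0, 1.8, 0]
    - [0, 0, 0, 0, 0, 1.8, 0]
    - [0, 0, 0, 0, 0, 1.8, 0]

```text
time: 22.12
position: [501.4, 35.2, 276.0]
tool_rot: [-3.142, -0.0, 0.732]
ft_force: [-0.7, 1.2, -2.6]
opening: 11.3
```

Call:
apply_moves:
  series:
    - [0, 0, 0, 0, 0, 1.8, 0]
    - [0, 0, 0, 0, 0, 1.8, 0]
    - [0, 0, 0, 0, 0, 1.8, 0]
    - [0, 0, 0, 0, 0, 1.8, 0]
    - [0, 0, 0, 0, 0, 1.8, 0]
    - [0, 0, 0, 0, 0, 1.8, 0]
    - [0, 0, 0, 0, 0, 1.8, 0]
    - [0, 0, 0, 0, 0, 1.8, 0]
    - [0, 0, 0, 0, 0, 1.8, 0]
    - [0, 0, 0, 0, 0, 1.8, 0]
    - [0, 0, 0, 0, 0, 1.8, 0]
    - [0, 0, 0, 0, 0, 1.8, 0]

```text
time: 23.12
position: [501.4, 35.2, 276.0]
tool_rot: [-3.142, -0.0, 0.355]
ft_force: [1.0, 0.0, -4.1]
opening: 11.3
```

Call:
apply_moves:
  series:
    - [0, 0, 0, 0, 0, 1.8, 0]
    - [0, 0, 0, 0, 0, 1.7, 0]
    - [0, 0, 0, 0, 0, 1.6, 0]
    - [0, 0, 0, 0, 0, 1.5, 0]
    - [0, 0, 0, 0, 0, 1.3, 0]
    - [0, 0, 0, 0, 0, 1.1, 0]
    - [0, 0, 0, 0, 0, 0.9, 0]
    - [0, 0, 0, 0, 0, 0.8, 0]
    - [0, 0, 0, 0, 0, 0.6, 0]
    - [0, 0, 0, 0, 0, 0.4, 0]
    - [0, 0, 0, 0, 0, 0.15, 0]
    - [0, 0, 0, 0, 0, 0.05, 0]

```text
time: 24.12
position: [501.4, 35.2, 276.0]
tool_rot: [-3.142, -0.0, 0.15]
ft_force: [0.6, 0.2, -2.7]
opening: 11.2
```

Call:
apply_moves:
  series:
    - [0, 0, 0, 0, 0, 0, 0]
    - [0, 0, 0, 0, 0, 0, 0]
    - [0, 0, 0, 0, 0, 0, 0]
    - [0, 0, 0, 0, 0, 0, 0]
    - [0, 0, 0, 0, 0, 0, 0]
    - [0, 0, 0, 0, 0, 0, 0]

```text
time: 24.62
position: [501.4, 35.2, 276.0]
tool_rot: [-3.142, -0.0, 0.15]
ft_force: [0.6, 0.1, -2.4]
opening: 11.1
```

```bash
python3 -c "from h import *;look(6)"
```

```text
[501.4  35.2 276. ] [-3.1415 -0.      0.1504] [ 0.6  0.1 -2.4] [ 0.02 -0.   -0.01] op 11.1 q7 -1.57 t 24.6167
```

View pics/v6.png

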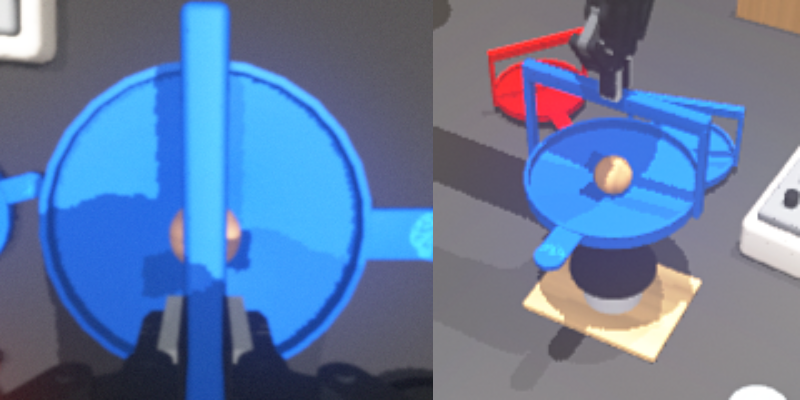

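The tab now points to −y, the rest's side. The ball is centred at (612,175) and the dish is level above the stand. I hand in.

```bash
python3 -c "
from h import *
s=get_state();print(s['position'],s['tool_rot'],abs(s['dq']).max());print(hand_in())"
```

```text
[501.3763784   35.18321342 275.99436077] [-3.14149447e+00 -4.92776730e-05  1.50434669e-01] 0.0030164055790721255
the job is handed in; nothing more can be done
None
```

The job is handed in, at about 25 s of the 67 s allowed. I gave the lever four full strokes, then lifted the large blue dish about 10 cm by its bar. Up there I turned it 90° clockwise so its thumb tab points to the elbow rest's side (−y), and it is still held in the gripper over its stand.

**Last checks:**
- **Pose:** the tool is level, within about 0.0001 rad, and still. It turned from 1.721 to 0.150 rad, which is 90.0°, and it is 99.8 mm above the grasp height.
- **Ball and grip:** in the last picture the ball is in the middle of the dish. The gripper carries about 2.4–4 N, roughly the dish's weight.
- **Jar and bottle:** I never moved near them, but I didn't check them in a last picture.

**Lever strokes:** each stroke hit a hard stop, with the force jumping from about 9 N to 24–28 N, and I raised the gripper clear of the paddle after each one. I confirmed by picture that the lever came fully back up after the first stroke only. After the others I relied on the force reading falling to zero.

**Disagreements:**
- The lever's stop came with the fingertips at about z = 40 mm, where I had worked out about 57 mm. I took the force jump as the stop.
- The gripper opening read about 11 mm on the 14 mm bar, probably from the pads giving. I saw no slip.

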